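# Rake a dropped cabinet knob out from under the low shelf

### The job

The brass knob of the little wall cabinet has rolled under the low wooden shelf. Pick up the hooked wooden puller, slide it in beside the knob and hook it from behind, then, with the puller resting lightly on the marble board all the while you rake, draw the knob out until it lies on the board wholly clear of the shelf's front edge. Then lay the puller flat on the worktop off the board, never pressing hard on board or shelf, never touching the knob with the gripper, and leaving the cup, bowl and jar where they are.

Things in the scene. Friction and masses are not known exactly. Their poses are not given: they have to be found in the camera images.
- board: White marble board, 300 (x) x 340 (y) x 30 mm, let into the worktop, fixed and rigid. Origin: centre of its underside; its top is 30 mm above that and stands 16 to 30 mm above the worktop, differently each time. Its x axis points to the shelf's closed back. Pressing the puller on it with over 12 N is too hard: about a millimetre of pressing can do that, so feel for the touch.
- shelf: Low wooden shelf fixed on the board, 150 (x) x 300 (y) x 50 mm high. Open only at the front (-x); 12 mm side panels, 8 mm back. Clear space under its top: 36 mm high, from the front edge x = 0 to 0.142, y -0.138 to 0.138. Origin: middle of the front edge, at the board's top face. At least 110 mm of bare board lies before it. Over 10 N is too hard a push.
- knob: Loose brass cabinet knob, a round button 26 mm across, 14 mm high, about 50 g, lying flat on the board under the shelf, 30 to 65 mm inside the front edge and up to 50 mm right (-y) or 65 mm left (+y) of the shelf's middle. Origin: centre of its flat underside. A push of under 1 N slides it.
- puller: Loose flat L-shaped wooden puller, 110 g, flat on the worktop left or right of the board. Origin: on its underside below the grip; +x towards the hook, +z up. Handle x -70 to 40 mm, 22 wide, 36 high; shaft to x = 167, 16 wide, 8 high; at its end a hook, x 155 to 167, y -8 to +40, 12 high, so it sticks out 32 mm to +y of the shaft. All share one flat underside, z = 0.
- puller_grip (a point): Point on the puller where to grip it, across the 22 mm wide handle: 18 mm above the puller's origin, half-way up the handle.
- puller_hook (a point): Point on the puller's underside at the inner face of the hook, midway along the free part of the hook: at x = 155, y = 24, z = 0 mm in the puller's frame.
- cup: Clear drinking glass, 64 mm across, 85 mm high, standing on the back of the shelf; origin at the centre of its underside. Leave it.
- bowl: Blue ceramic bowl, 90 mm across, 45 mm high, standing on the back of the shelf; origin at the centre of its underside. Leave it.
- jar: Amber jar, 64 mm across, 100 mm high, standing on the worktop on the other side of the board from the puller; origin at the centre of its underside. Leave it.
Not all that is in view belongs to the job. Several things have the shape of the puller; the one meant has the colours described above.

How it is judged:
By the outcome, as a careful person would: the job done as asked, in the order asked, and still so for the second after the job is handed in, with the robot touching nothing.
It also fails if it takes over 70 s, if anything falls off the work surface, if the arm or the gripper's body presses on something with over 40 N, if the wrist force passes 120 N, or if a joint passes its speed limit or range.

### The arm

A 6-joint arm with a two-finger parallel gripper is mounted at the origin on the work surface. World frame = base frame: x ahead of the robot, y to its left, z up, the work surface at z = 0. Lengths are in mm, angles in rad, forces in N, time in s.
With the tool pointing down it reaches from about 350 to 775 mm from the base axis. Payload 7.3 kg.
Tool frame: the origin (TCP) lies between the finger pads; the fingertips stand 25 mm ahead of it and the grasp point (between the pads) lies 6 mm ahead of it; z points along the fingers, y is the line along which they close (so a half turn about z gives the same grasp; the last joint's range is limited). The gripper opens to 92 mm and grips with 3 to 60 N. Pads are 19 mm wide; open, the fingers measure 130 mm over their backs; the gripper's body (75 mm by 190 mm) begins 47 mm behind the grasp point.
Start: joints at [0.965, 0.342, 1.524, -0, 1.275, -0.146], TCP at [232.967, 470.499, 251.741] pointing down, gripper open.
Joint ranges: [-2.53, 2.53], [-0.77, 2.02], [0.04, 2.7], [-1, 4.14], [0.28, 2.66], [-3.11, 3.11]. Speed limits (rad/s): [2.57, 2.57, 3.14, 3.14, 3.14, 3.14].

### API

Orientations are given as [roll, pitch, yaw] about the fixed x, y, z axes, in that order (R = Rz(yaw) Ry(pitch) Rx(roll)).
In Python, from plant import bot gives the robot as it stands.
- The arm moves only by the tool play_rows, never from a script. Its argument "commands" is a list of rows, each an object of numbers: "x", "y", "z": the shift along the tool's x, y, z in m; "twist": the turn about the tool's z in degrees. In form: [{"x": .., "y": .., "z": .., "twist": ..}, ...]. A call has exactly 8 rows; each row is the pose to reach, as a shift and turn from the pose commanded when the call began, along the tool's axes at that moment; what a row does not reach only later rows make up. A row lasts 1/10 s, in which the tool goes at most 50 mm and 8.59 degrees, less where a joint would pass 70% of its speed; a pose out of reach is approached as far as the arm can. A call with a gripper value outside its range is refused whole. "jaw" is the closure, from 0 (fully open) to 1 (shut), set as the call begins (left out, the last holds). The fingers move at their own pace and stop on an object; the grip force is fixed at half the most. Time passes only in rows, so rows that repeat a pose let the fingers close, or fill a call up. It gives the time, the measured TCP pose, the force, the opening and the grip force at its end, in the units of the state.
- bot.get_obs(): the state, without advancing time (a new reading comes with each control period).
- bot.capture(name): name is "scene" or "top" or "wrist"; returns a dict with "pixels" (400x640x3 uint8, red, green, blue), "fx", "fy", "cx", "cy" (pixels), "eye" and "rotation" of the camera in the world. Camera axes: x right, y down, z forward; pixel columns grow to the right and rows downward; lengths in mm; the calibration is good to about 2 mm. A picture is of the moment at which its call begins. There is no depth.
- bot.close_job(): hands the job in; it is judged then, once.
The state is a dict: "time": time; "joint_positions": joint angles; "dq": joint speeds; "tau": joint torques, N m; "tool_pos": TCP position; "tcp_rot": TCP orientation; "contact_force": force on the tool from outside, world axes, zero at the start; "moment": the same for the moment, N m; "grip_width": finger opening in mm; "finger_force": force on a finger pad.
Only numpy, scipy, OpenCV 4.12 (cv2) and the standard library are available. Lean on these libraries where they do the work, as an engineer would, in place of code of your own. Each camera call takes 0.05 s, during which the arm holds its last target. There are 200 camera calls.

## Working session

There is one attempt and no reset: what is moved stays moved. The work goes in short steps, Python scripts to look and compute and a tool call to move; the robot and the scene stay as the last step left them, time stands still between calls to the robot, and variables do not carry over. Pictures are saved under pics/ and viewed, at most 10 in all, crops included, and the job is handed in when it is done.

Besides the shell and the picture viewer there is one more tool, called as name(argument=value, ...), one argument or row to a line, values as JSON. play_rows: Moves the arm, as the interface text tells. Its arguments: {"type":"object","properties":{"commands":{"type":"array"},"jaw":{"type":"number"}},"required":["commands"]}

```bash
mkdir -p pics; ls
cat > h.py <<'E'
import numpy as np, cv2
from plant import bot
def cap(n,fn=None):
    c=bot.capture(n)
    if fn: cv2.imwrite('pics/'+fn,np.ascontiguousarray(np.array(c['pixels'])[:,:,::-1]))
    return c
def ray(c,u,v):
    d=np.array(c['rotation'])@np.array([(u-c['cx'])/c['fx'],(v-c['cy'])/c['fy'],1]); return np.array(c['eye']),d
def onz(c,u,v,z):
    e,d=ray(c,u,v); return e+d*(z-e[2])/d[2]
def proj(c,p):
    q=np.array(c['rotation']).T@(np.array(p)-np.array(c['eye'])); return c['fx']*q[0]/q[2]+c['cx'],c['fy']*q[1]/q[2]+c['cy']
E
python3 - <<'E'
from h import *
import pickle
d={}
for n in('scene','top','wrist'):
    d[n]=cap(n,n+'0.png'); print(n,d[n]['eye'],d[n]['fx'],np.round(d[n]['rotation'],3).tolist())
pickle.dump(d,open('c0.pkl','wb'))
print(bot.get_obs())
E
```

```text
pics
scene [882.70747238 596.31539637 686.81417676] 391.11585748998306 [-2.289, -0.02, 2.567]
top [ 294.93170276   -2.63121215 1238.62686902] 498.08353160887606 [-2.952, 0.012, -1.552]
wrist [170.60663741 502.08964984 384.7203226 ] 302.98815680933416 [2.879, 0.001, 1.113]
{'time': 0.15, 'joint_positions': array([ 9.64978925e-01,  3.42546883e-01,  1.52477330e+00,  2.07580456e-05,
        1.27542808e+00, -1.45951132e-01]), 'dq': array([-0.00026076, -0.00233281, -0.00489509, -0.00060774,  0.00049191,
        0.00020524]), 'tau': array([ 1.47355342e-03, -4.31469619e+01, -2.44355249e+01,  7.18302769e-02,
        5.37308352e-02, -3.58269779e-05]), 'tool_pos': array([232.80405891, 470.25512402, 251.22128405]), 'tcp_rot': array([-3.14045222e+00, -1.87705360e-04,  2.68172022e+00]), 'contact_force': array([-0.04334104,  0.00934272,  0.54995616]), 'moment': array([ 0.00955259, -0.03130216,  0.02155184]), 'finger_force': 0.0, 'grip_width': 91.84644418296064}
```

View pics/scene0.png

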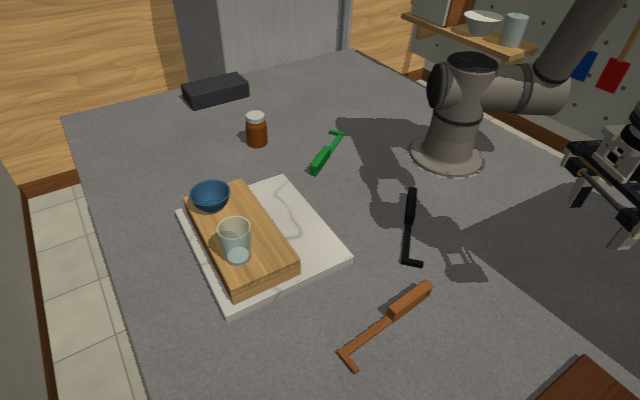

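View pics/top0.png

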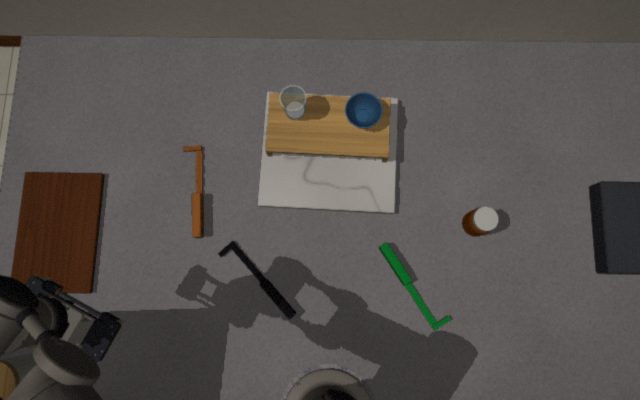

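```bash
cat >> h.py <<'E'
from scipy.spatial.transform import Rotation as R_
_cap=cap
def cap(n,fn=None):
    c=dict(_cap(n,fn)); c['rotation']=R_.from_euler('xyz',c['rotation']).as_matrix(); return c
E
python3 - <<'E'
from h import *
import pickle
d=pickle.load(open('c0.pkl','rb'))
for c in d.values(): c['rotation']=R_.from_euler('xyz',c['rotation']).as_matrix()
pickle.dump(d,open('c0.pkl','wb'))
print(np.round(d['wrist']['rotation'],3))
t=d['top']; hsv=cv2.cvtColor(np.array(t['pixels']),cv2.COLOR_RGB2HSV)
def big(m):
    n,l,s,_=cv2.connectedComponentsWithStats(m.astype(np.uint8)); i=1+np.argmax(s[1:,4]); return l==i
H,S,V=[hsv[...,i].astype(int) for i in range(3)]
roi=np.zeros(H.shape,bool); roi[60:230,230:430]=1
m=big(roi&(V>125)&(S<60)); wood=big(roi&(H>8)&(H<28)&(S>80)&(V>90))
for n,mm in(('board',m|wood),('wood',wood)):
    c=max(cv2.findContours(mm.astype(np.uint8),0,2)[0],key=cv2.contourArea)
    r=cv2.minAreaRect(c); print(n,r); print(cv2.boxPoints(r).round(1).tolist())
    a=cv2.approxPolyDP(cv2.convexHull(c),5,True)[:,0]; print(a.tolist(),[onz(t,*p,24 if n=='board' else 74).round(0).tolist() for p in a])
roi[:]=0; roi[130:250,175:225]=1
m=big(roi&(H>3)&(H<20)&(S>130)); c=max(cv2.findContours(m.astype(np.uint8),0,2)[0],key=cv2.contourArea)
a=cv2.approxPolyDP(c,2,True)[:,0]; print([(p.tolist(),onz(t,*p,10).round(0)[:2].tolist()) for p in a])
s=d['scene']
for p in [(478,155)]: print(onz(s,*p,0))
E
```

```text
[[ 0.442  0.866  0.232]
 [ 0.897 -0.427 -0.116]
 [-0.001  0.26  -0.966]]
board ((328.4738464355469, 151.97076416015625), (136.0679473876953, 113.60260009765625), 3.179830312728882)
[[257.3999938964844, 204.89999389648438], [263.70001220703125, 91.5], [399.6000061035156, 99.0], [393.29998779296875, 212.5]]
[[267, 92], [349, 97], [389, 116], [393, 211], [259, 205]] [[789.0, 173.0, 24.0], [778.0, -40.0, 24.0], [729.0, -142.0, 24.0], [483.0, -151.0, 24.0], [493.0, 180.0, 24.0]]
wood ((327.8116760253906, 125.22476196289062), (123.27513122558594, 59.46268844604492), 2.7702157497406006)
[[264.79998779296875, 151.89999389648438], [267.70001220703125, 92.5], [390.79998779296875, 98.5], [387.8999938964844, 157.89999389648438]]
[[270, 93], [349, 97], [389, 116], [388, 156], [266, 152]] [[766.0, 158.0, 74.0], [758.0, -38.0, 74.0], [711.0, -136.0, 74.0], [609.0, -134.0, 74.0], [615.0, 161.0, 74.0]]
[([183, 147], [642.0, 384.0]), ([184, 150], [634.0, 381.0]), ([196, 151], [632.0, 350.0]), ([197, 181], [554.0, 342.0]), ([196, 192], [525.0, 343.0]), ([192, 194], [520.0, 352.0]), ([192, 235], [417.0, 345.0]), ([202, 236], [415.0, 320.0]), ([201, 147], [643.0, 338.0])]
[-87.64906817  54.22356126   0.        ]
```

View pics/wrist0.png

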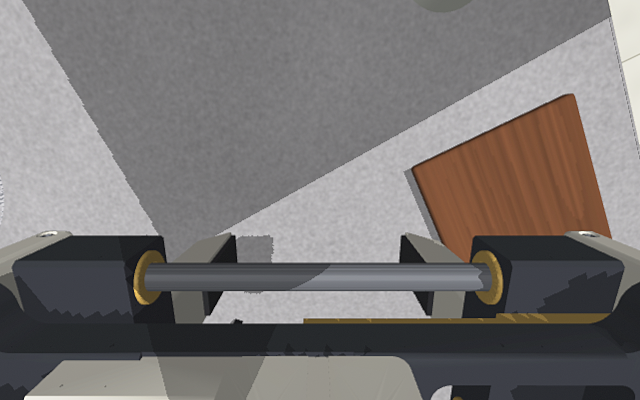

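The top view shows the wooden puller at about (197,215) to (192,149). The board is at about (328,152), with the shelf's front edge at row 152–156. The wrist view shows the gripper filling the lower part from about row 235, with free space above it. I'll use the side of the wrist camera to look under the shelf.

```bash
cat >> h.py <<'E'
def to(x,y,z,yaw):
    o=bot.get_obs(); r=o['tcp_rot']; d=np.array([x,y,z])-o['tool_pos']
    R=R_.from_euler('xyz',[np.pi,0,r[2]]).as_matrix(); l=R.T@d
    print('shift',np.round(l/1000,4),'twist',np.round(-np.degrees((yaw-r[2]+np.pi)%(2*np.pi)-np.pi),2),'at',o['tool_pos'].round(1),r.round(4),'F',o['contact_force'].round(1),'t',o['time'])
E
python3 -c "
from h import *
to(390,-60,90,np.pi/2)"
```

```text
shift [-0.3762 -0.4054  0.1612] twist 63.65 at [232.8 470.3 251.2] [-3.1405e+00 -2.0000e-04  2.6817e+00] F [-0.   0.   0.5] t 0.15
```

play_rows(
  commands=[
    {"x": -0.376,"y": -0.405,"z": 0.04,"twist": 63.7},
    {"x": -0.376,"y": -0.405,"z": 0.04,"twist": 63.7},
    {"x": -0.376,"y": -0.405,"z": 0.04,"twist": 63.7},
    {"x": -0.376,"y": -0.405,"z": 0.04,"twist": 63.7},
    {"x": -0.376,"y": -0.405,"z": 0.04,"twist": 63.7},
    {"x": -0.376,"y": -0.405,"z": 0.04,"twist": 63.7},
    {"x": -0.376,"y": -0.405,"z": 0.04,"twist": 63.7},
    {"x": -0.376,"y": -0.405,"z": 0.04,"twist": 63.7},
  ],
)

```text
time: 0.95
tool_pos: [346.5, 86.2, 222.9]
tcp_rot: [3.141, -0.0, 1.565]
contact_force: [2.2, 0.7, 0.2]
grip_width: 92.0
finger_force: 0.0
```

```bash
python3 -c "
from h import *
to(390,-60,90,np.pi/2)"
```

```text
shift [-0.1459  0.0443  0.1329] twist -0.31 at [346.5  86.2 222.9] [ 3.1408e+00 -2.0000e-04  1.5653e+00] F [2.2 0.7 0.2] t 0.95
```

play_rows(
  commands=[
    {"x": -0.146,"y": 0.044,"z": 0.132,"twist": 0},
    {"x": -0.146,"y": 0.044,"z": 0.132,"twist": 0},
    {"x": -0.146,"y": 0.044,"z": 0.132,"twist": 0},
    {"x": -0.146,"y": 0.044,"z": 0.132,"twist": 0},
    {"x": -0.146,"y": 0.044,"z": 0.132,"twist": 0},
    {"x": -0.146,"y": 0.044,"z": 0.132,"twist": 0},
    {"x": -0.146,"y": 0.044,"z": 0.132,"twist": 0},
    {"x": -0.146,"y": 0.044,"z": 0.132,"twist": 0},
  ],
)

```text
time: 1.75
tool_pos: [390.6, -57.2, 91.8]
tcp_rot: [3.14, 0.0, 1.572]
contact_force: [0.7, -0.6, -0.3]
grip_width: 91.5
finger_force: 0.0
```

```bash
python3 -c "
from h import *
import pickle
c=cap('wrist','look1.png');pickle.dump(c,open('c1.pkl','wb'))
to(390,-60,90,np.pi/2);print(c['eye'],c['rotation'].round(3))"
```

```text
shift [-0.0028 -0.0007  0.0018] twist 0.06 at [390.7 -57.2  91.8] [3.1395e+00 6.0000e-04 1.5718e+00] F [0.4 0.2 0.8] t 1.8
[390.46931791  13.35410381 225.36913628] [[ 1.     0.002  0.003]
 [ 0.002 -0.966 -0.26 ]
 [ 0.002  0.26  -0.966]]
```

View pics/look1.png

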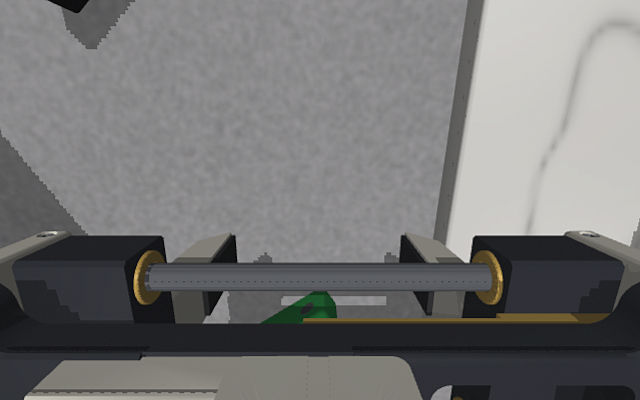

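The wrist view shows the board's front edge from (470,0) to (440,240). The shelf is just out of frame to the right, so I'll move about 42 mm further in.

play_rows(
  commands=[
    {"x": 0,"y": 0.042,"z": 0,"twist": 0},
    {"x": 0,"y": 0.042,"z": 0,"twist": 0},
    {"x": 0,"y": 0.042,"z": 0,"twist": 0},
    {"x": 0,"y": 0.042,"z": 0,"twist": 0},
    {"x": 0,"y": 0.042,"z": 0,"twist": 0},
    {"x": 0,"y": 0.042,"z": 0,"twist": 0},
    {"x": 0,"y": 0.042,"z": 0,"twist": 0},
    {"x": 0,"y": 0.042,"z": 0,"twist": 0},
  ],
)

```text
time: 2.6
tool_pos: [432.2, -58.1, 90.9]
tcp_rot: [3.142, -0.0, 1.57]
contact_force: [0.1, -0.0, -0.3]
grip_width: 91.7
finger_force: 0.0
```

```bash
python3 -c "
from h import *
import pickle
c=cap('wrist');pickle.dump(c,open('c2.pkl','wb'))
im=np.array(c['pixels'])[0:260,440:640,::-1]
cv2.imwrite('pics/look2.png',cv2.resize(im,None,fx=2.3,fy=2.3,interpolation=cv2.INTER_CUBIC))
print(c['eye'])"
```

```text
[432.42967599  12.38601777 224.47250452]
```

View pics/look2.png

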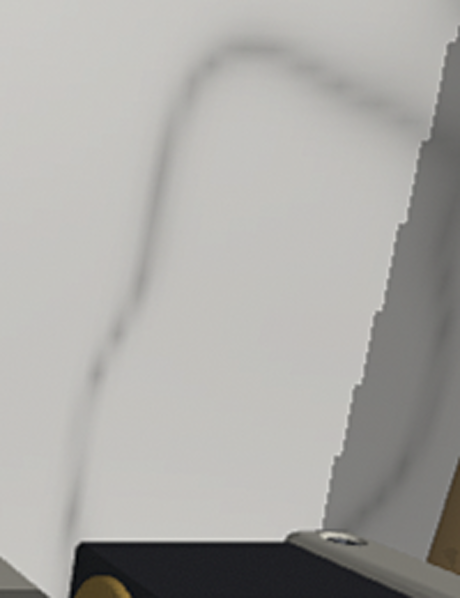

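The crop shows bare board in shadow and the shelf edge only at about (633,215). No knob is visible yet, so I'll move a little further in.

play_rows(
  commands=[
    {"x": 0,"y": 0.025,"z": 0,"twist": 0},
    {"x": 0,"y": 0.025,"z": 0,"twist": 0},
    {"x": 0,"y": 0.025,"z": 0,"twist": 0},
    {"x": 0,"y": 0.025,"z": 0,"twist": 0},
    {"x": 0,"y": 0.025,"z": 0,"twist": 0},
    {"x": 0,"y": 0.025,"z": 0,"twist": 0},
    {"x": 0,"y": 0.025,"z": 0,"twist": 0},
    {"x": 0,"y": 0.025,"z": 0,"twist": 0},
  ],
)

```text
time: 3.45
tool_pos: [457.3, -58.0, 90.9]
tcp_rot: [3.142, -0.0, 1.57]
contact_force: [-0.1, -0.2, 0.3]
grip_width: 92.0
finger_force: 0.0
```

```bash
python3 -c "
from h import *
import pickle
c=cap('wrist');pickle.dump(c,open('c3.pkl','wb'))
im=np.array(c['pixels'])[0:260,440:640,::-1]
cv2.imwrite('pics/look3.png',cv2.resize(im,None,fx=2.3,fy=2.3,interpolation=cv2.INTER_CUBIC))
print(c['eye'])"
```

```text
[457.46435319  12.40340338 224.46922341]
```

View pics/look3.png

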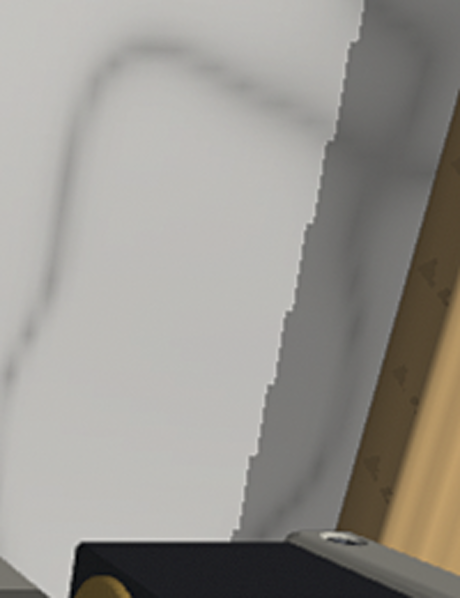

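Run:
```python
from h import *
import pickle
c=pickle.load(open('c3.pkl','rb')); d=pickle.load(open('c0.pkl','rb')); t=d['top']
hsv=cv2.cvtColor(np.array(c['pixels']),cv2.COLOR_RGB2HSV)
S=hsv[...,1].astype(float);V=hsv[...,2].astype(float)
rows=range(60,226,5);B=[];T=[]
for r in rows:
    s=np.convolve(S[r],[1,1,0,-1,-1],'same')[560:637]; B.append(560+np.argmin(-s)) if 0 else None
    k=[u for u in range(560,639) if S[r,u]>60]
    if k: B.append((k[0]-.5,r))
    k2=[u for u in range(k[0] if k else 639,639) if V[r,u]>115]
    if k2: T.append((k2[0]-.5,r))
B=np.array(B);T=np.array(T)
pb=np.polyfit(B[:,1],B[:,0],1);pt=np.polyfit(T[:,1],T[:,0],1);print(pb,pt,np.std(B[:,0]-np.polyval(pb,B[:,1])),len(T))
# top view shelf front lower contour, per column
h2=cv2.cvtColor(np.array(t['pixels']),cv2.COLOR_RGB2HSV).astype(int)
w=(h2[...,0]>5)&(h2[...,0]<28)&(h2[...,1]>70)&(h2[...,2]>50)
F=np.array([(u,np.nonzero(w[100:190,u])[0].max()+100.5) for u in range(275,381,5)]);pf=np.polyfit(F[:,0],F[:,1],1);print('top',pf,np.std(F[:,1]-np.polyval(pf,F[:,0])), h2[150:162,330].tolist())
for b in(16,20,24,28):
    print(b,[onz(c,np.polyval(pb,r),r,b+36).round(1).tolist()[:2] for r in(80,220)],[onz(c,np.polyval(pt,r),r,b+50).round(1).tolist()[:2] for r in(150,220)],[onz(t,u,np.polyval(pf,u),b+36).round(1).tolist()[:2] for u in(280,375)])
# board front edge in look1 & left/right corner in top
```

```text
[-2.81466769e-01  6.50756073e+02] [-3.00000000e-01  6.75238095e+02] 0.28639204203954777 21
top [5.54488989e-02 1.36567758e+02] 0.2860477495539787 [[17, 138, 146], [17, 136, 139], [18, 134, 135], [17, 138, 131], [18, 135, 100], [16, 68, 79], [8, 22, 94], [15, 22, 115], [12, 18, 144], [18, 21, 147], [17, 16, 146], [20, 16, 145]]
16 [[622.4, 34.3], [619.7, -43.9]] [[619.1, -1.3], [617.8, -39.3]] [[621.0, 129.9], [611.4, -104.1]]
20 [[618.6, 33.8], [615.9, -42.6]] [[615.0, -0.9], [613.7, -38.0]] [[619.9, 129.5], [610.3, -103.8]]
24 [[614.8, 33.3], [612.2, -41.3]] [[610.9, -0.6], [609.7, -36.7]] [[618.8, 129.0], [609.3, -103.4]]
28 [[611.0, 32.8], [608.4, -40.0]] [[606.9, -0.2], [605.6, -35.4]] [[617.7, 128.6], [608.2, -103.1]]
```

No knob shows up to about 34 mm deep between y = -48 and 50. I'll twist about 18 deg, so the image corner gives the shallowest angle, and scan in y.

play_rows(
  commands=[
    {"x": 0.068,"y": -0.014,"z": 0,"twist": -18},
    {"x": 0.068,"y": -0.014,"z": 0,"twist": -18},
    {"x": 0.068,"y": -0.014,"z": 0,"twist": -18},
    {"x": 0.068,"y": -0.014,"z": 0,"twist": -18},
    {"x": 0.068,"y": -0.014,"z": 0,"twist": -18},
    {"x": 0.068,"y": -0.014,"z": 0,"twist": -18},
    {"x": 0.068,"y": -0.014,"z": 0,"twist": -18},
    {"x": 0.068,"y": -0.014,"z": 0,"twist": -18},
  ],
)

```text
time: 4.3
tool_pos: [443.5, 9.5, 90.8]
tcp_rot: [3.142, -0.0, 1.883]
contact_force: [0.2, -0.3, 0.3]
grip_width: 91.6
finger_force: 0.0
```

```bash
cat > s.py <<'E'
from h import *
import pickle,sys
c=cap('wrist');pickle.dump(c,open(sys.argv[1]+'.pkl','wb'))
im=np.array(c['pixels']);h=cv2.cvtColor(im,cv2.COLOR_RGB2HSV).astype(int)
for r in range(20,262,16):
    k=[u for u in range(500,640) if h[r,u,1]>50]
    print(r,k[0] if k else None,im[r,[k[0]+1 if k and k[0]<638 else 639,639]].tolist())
to(441,-20,91,1.885)
E
python3 s.py s1
```

```text
20 None [[133, 131, 134], [133, 131, 134]]
36 None [[134, 133, 135], [134, 133, 135]]
52 None [[193, 192, 189], [193, 192, 189]]
68 None [[193, 193, 188], [193, 193, 188]]
84 None [[193, 192, 187], [193, 192, 187]]
100 None [[194, 192, 188], [194, 192, 188]]
116 None [[192, 190, 186], [192, 190, 186]]
132 None [[196, 194, 190], [196, 194, 190]]
148 None [[123, 123, 119], [123, 123, 119]]
164 None [[108, 106, 105], [108, 106, 105]]
180 None [[121, 120, 118], [121, 120, 118]]
196 None [[124, 124, 121], [124, 124, 121]]
212 None [[123, 121, 119], [123, 121, 119]]
228 None [[124, 124, 122], [124, 124, 122]]
244 630 [[74, 60, 40], [87, 73, 51]]
260 616 [[30, 32, 37], [113, 112, 105]]
shift [-0.0274 -0.0115 -0.0002] twist -0.11 at [443.5   9.6  90.8] [ 3.1415 -0.      1.8831] F [0.3 0.9 0.8] t 4.35
```

play_rows(
  commands=[
    {"x": -0.0295,"y": -0.006,"z": 0,"twist": 0},
    {"x": -0.0295,"y": -0.006,"z": 0,"twist": 0},
    {"x": -0.0295,"y": -0.006,"z": 0,"twist": 0},
    {"x": -0.0295,"y": -0.006,"z": 0,"twist": 0},
    {"x": -0.0295,"y": -0.006,"z": 0,"twist": 0},
    {"x": -0.0295,"y": -0.006,"z": 0,"twist": 0},
    {"x": -0.0295,"y": -0.006,"z": 0,"twist": 0},
    {"x": -0.0295,"y": -0.006,"z": 0,"twist": 0},
  ],
)

```text
time: 5.15
tool_pos: [446.8, -19.8, 90.8]
tcp_rot: [3.142, -0.0, 1.885]
contact_force: [0.4, 0.1, 0.1]
grip_width: 91.5
finger_force: 0.0
```

```bash
python3 s.py s2|tail -9
```

```text
148 None [[124, 125, 122], [124, 125, 122]]
164 None [[124, 123, 122], [124, 123, 122]]
180 None [[118, 118, 115], [118, 118, 115]]
196 None [[118, 118, 115], [118, 118, 115]]
212 None [[124, 123, 121], [124, 123, 121]]
228 633 [[74, 61, 41], [85, 72, 50]]
244 626 [[80, 66, 45], [88, 74, 53]]
260 None [[113, 112, 105], [113, 112, 105]]
shift [ 0.0016 -0.0056 -0.0001] twist -0.03 at [446.8 -19.8  90.9] [ 3.1415 -0.      1.8844] F [ 0.2  0.1 -0.8] t 5.2
```

play_rows(
  commands=[
    {"x": -0.03,"y": -0.009,"z": 0,"twist": 0},
    {"x": -0.03,"y": -0.009,"z": 0,"twist": 0},
    {"x": -0.03,"y": -0.009,"z": 0,"twist": 0},
    {"x": -0.03,"y": -0.009,"z": 0,"twist": 0},
    {"x": -0.03,"y": -0.009,"z": 0,"twist": 0},
    {"x": -0.03,"y": -0.009,"z": 0,"twist": 0},
    {"x": -0.03,"y": -0.009,"z": 0,"twist": 0},
    {"x": -0.03,"y": -0.009,"z": 0,"twist": 0},
  ],
)

```text
time: 6.0
tool_pos: [447.5, -51.1, 90.8]
tcp_rot: [3.142, -0.0, 1.885]
contact_force: [-0.6, -0.6, 0.5]
grip_width: 91.9
finger_force: 0.0
```

```bash
python3 s.py s3|tail -9
```

```text
148 None [[114, 115, 112], [114, 115, 112]]
164 None [[106, 105, 103], [106, 105, 103]]
180 None [[108, 108, 106], [108, 108, 106]]
196 None [[110, 110, 107], [110, 110, 107]]
212 None [[103, 102, 97], [103, 102, 97]]
228 630 [[79, 65, 45], [82, 69, 49]]
244 626 [[84, 69, 47], [77, 64, 44]]
260 500 [[23, 24, 26], [113, 112, 105]]
shift [ 0.0316  0.0034 -0.0001] twist -0.03 at [447.5 -51.1  90.9] [ 3.1414 -0.      1.8844] F [-0.1 -0.5  0. ] t 6.05
```

play_rows(
  commands=[
    {"x": -0.03,"y": -0.009,"z": 0,"twist": 0},
    {"x": -0.03,"y": -0.009,"z": 0,"twist": 0},
    {"x": -0.03,"y": -0.009,"z": 0,"twist": 0},
    {"x": -0.03,"y": -0.009,"z": 0,"twist": 0},
    {"x": -0.03,"y": -0.009,"z": 0,"twist": 0},
    {"x": -0.03,"y": -0.009,"z": 0,"twist": 0},
    {"x": -0.03,"y": -0.009,"z": 0,"twist": 0},
    {"x": -0.03,"y": -0.009,"z": 0,"twist": 0},
  ],
)

```text
time: 6.85
tool_pos: [448.2, -82.4, 90.8]
tcp_rot: [3.141, -0.0, 1.884]
contact_force: [-0.1, -0.7, -0.0]
grip_width: 91.7
finger_force: 0.0
```

```bash
python3 s.py s4|tail -9
python3 - <<'E'
import pickle,cv2,numpy as np
ims=[np.array(pickle.load(open(f's{i}.pkl','rb'))['pixels'])[130:270,560:640,::-1] for i in(1,2,3,4)]
cv2.imwrite('pics/scan.png',cv2.resize(np.hstack(ims),None,fx=2.5,fy=2.5,interpolation=cv2.INTER_CUBIC))
E
```

```text
148 None [[101, 100, 99], [101, 100, 99]]
164 None [[115, 115, 113], [115, 115, 113]]
180 None [[123, 122, 120], [123, 122, 120]]
196 None [[124, 124, 122], [124, 124, 122]]
212 637 [[76, 63, 43], [79, 65, 47]]
228 626 [[74, 60, 39], [89, 75, 52]]
244 626 [[86, 70, 48], [96, 81, 56]]
260 502 [[22, 24, 26], [114, 112, 106]]
shift [ 0.0616  0.0124 -0.0001] twist -0.03 at [448.2 -82.4  90.9] [ 3.1415 -0.      1.8845] F [-0.2 -0.9  0.5] t 6.9
```

View pics/scan.png

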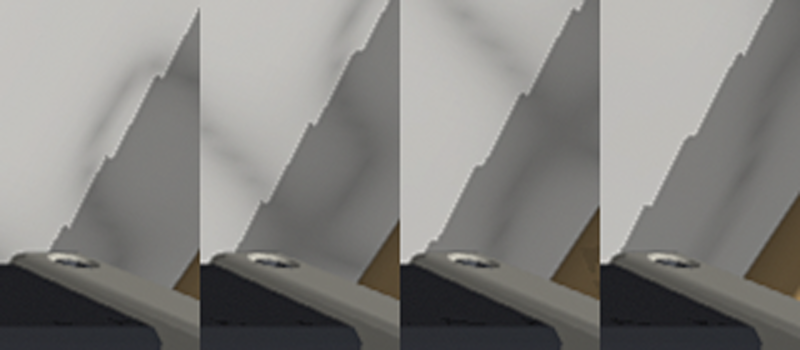

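The four crops show shadowed marble up to the shelf edge, at about (628,244), and no brass. I'll work out which knob positions are left.

Run:
```python
from h import *
import pickle
cs=[pickle.load(open(f'{n}.pkl','rb')) for n in('c2','c3','s1','s2','s3','s4')]
b=23; O=np.array([613.8,13.,b]); a=np.radians(-2.2); M=R_.from_euler('z',a).as_matrix()
th=np.linspace(0,2*np.pi,40)
for dep in range(30,68,5):
    row=''
    for y in range(-50,66,5):
        n=0
        for c in cs:
            eye=np.array(c['eye']); k=0
            for z in(1,4,7,10,13):
              for t in th[10:31]:
                p=np.array([dep+13*np.cos(t),y+13*np.sin(t),z]); w=O+M@p
                e=M.T@(eye-O); s=(p[0]-0)/(p[0]-e[0]); zc=p[2]+s*(e[2]-p[2])
                if p[0]>0 and zc>36: continue
                u,v=proj(c,w)
                if u<639 and 0<=v<232+max(0,(u-575)*.3): k+=1
            n=max(n,k)
        row+=f'{n:4d}'
    print(dep,row)
```

```text
30   94  91  89  85  82  97  95  90  84  81  81  98  94  89  83  81  81  95  93  88  81  73  70  91
35   75  71  67  63  71  83  80  73  66  58  67  83  78  71  63  55  62  81  77  69  64  55  63  76
40   46  43  39  39  49  54  53  47  41  36  47  56  52  46  39  35  44  54  50  44  39  39  45  51
45   20  18  16  22  27  28  28  25  20  20  26  28  27  24  19  19  26  30  28  23  18  23  28  28
50    6   5   4   7   8   8   8   7   6   6   8   8   8   7   5   5   8   8   8   6   6  11  14  11
55    0   0   0   0   0   0   0   0   0   0   0   0   0   0   0   0   0   0   0   0   0   0   0   0
60    0   0   0   0   0   0   0   0   0   0   0   0   0   0   0   0   0   0   0   0   0   0   0   0
65    0   0   0   0   0   0   0   0   0   0   0   0   0   0   0   0   0   0   0   0   0   0   0   0
```

Run:
```python
import pickle,numpy as np,cv2
ims=[np.array(pickle.load(open(f'{n}.pkl','rb'))['pixels']).astype(float) for n in('c1','c2','c3','s1','s2','s3','s4')]
s=np.std(ims,0).mean(2)
for r in range(236,400,12): print(r,' '.join('%2d'%min(99,s[r:r+12,u:u+20].mean()) for u in range(0,640,20)))
```

```text
236  7  4  3  1  1  1  1  1  3  4  2  7  6  3  3  3  3 14 31 25  2  8 13  6  1  1  1  1  1  3  9 32
248  3  3  1  1  1  1  1  2 10  6  5  6 17  9  3  4  4 18 29 26  1  6  6  5  2  1  1  1  1  1  3  3
260  2  1  1  1  1  1  4  4  4  1  3  2  7  5  2  2  2  6  8  6  1  4  1  2  6  1  1  1  1  1  1  3
272  3  4  2  1  1  1  7  5  2  3  2  3  2  2  2  3  2  2  2  3  2  2  2  3  7  5  1  1  1  1  3  2
284  1  2  4  1  1  1  5  3  3  2  2 11  5  8  3  6  6  8  8  7  4  2  2  1  4  3  1  1  1  4  1  1
296  1  1  3  2  1  1  2  1  2  2  7 29 26 32 17 26 26 30 24 19 10  3  3  1  3  1  1  1  3  2  1  1
308  1  1  1  4  2  2  1  1  1  2 21 30 21 18 19 16 16 15 15 11 10  8  3  2  2  3  2  3  5  1  1  1
320  2  1  1  1  2  2  1  1  1  1 10  9  6  6  6  4  4  3  4  4  4  3  4  4  4  4  4  4  3  1  1  2
332  1  1  1  1  1  1  1  1  1  1  1  1  1  1  1  1  1  1  1  1  1  1  1  1  1  1  1  1  1  1  1  1
344  2  2  2  2  2  2  2  2  1  1  1  1  2  1  1  1  2  1  2  2  2  1  2  2  2  2  2  2  2  2  2  2
356  1  1  1  2  2  2  2  2  2  2  2  3  2  2  2  2  2  2  2  2  1  1  1  1  1  1  1  1  1  1  1  1
368  1  1  2  2  2  2  2  2  2  2  2  2  2  2  2  2  2  2  2  2  2  1  1  1  1  1  1  1  1  1  1  1
380  1  4  9 10 10 10 11 10 11 13 11  2  2  3  2  2  2  2  3  2  2  2  9  1  1  1  1  3  1  1  1  1
392  1  4  5  5  5  5  5  5  5  5  5  2  4  9  2  2  2  2  9  2  2 11 17  1  1  1  1  5  1  1  1  1
```

Only the finger mounts block the lower corners, and those move with the jaw. I'll close the jaw to uncover a lower, flatter view.

play_rows(
  commands=[
    {"x": 0,"y": 0,"z": 0,"twist": 0},
    {"x": 0,"y": 0,"z": 0,"twist": 0},
    {"x": 0,"y": 0,"z": 0,"twist": 0},
    {"x": 0,"y": 0,"z": 0,"twist": 0},
    {"x": 0,"y": 0,"z": 0,"twist": 0},
    {"x": 0,"y": 0,"z": 0,"twist": 0},
    {"x": 0,"y": 0,"z": 0,"twist": 0},
    {"x": 0,"y": 0,"z": 0,"twist": 0},
  ],
  jaw=1,
)

```text
time: 7.7
tool_pos: [448.2, -82.6, 90.8]
tcp_rot: [3.142, -0.0, 1.884]
contact_force: [0.1, -0.0, 0.1]
grip_width: 32.6
finger_force: 0.0
```

Run:
```python
from h import *
import pickle
c=cap('wrist','closed.png');pickle.dump(c,open('s5.pkl','wb')); print(bot.get_obs()['grip_width'])
```

```text
28.66511824112291
```

View pics/closed.png

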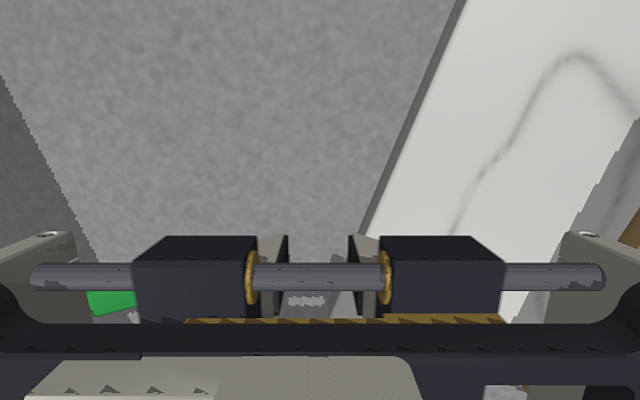

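The closed jaw doesn't help, because the frame still covers the corners. The knob must therefore lie about 50–65 mm deep, at unknown y.

A sideways sweep gets round this. I'll put the hook in deep at the far right, slide it left so the shaft gathers the knob into the hook's corner, then pull. First the puller.

```bash
python3 -c "
from h import *
to(476,333,200,0.05)"
```

```text
shift [ 0.3867  0.1546 -0.1092] twist 105.09 at [448.2 -82.6  90.8] [ 3.1416e+00 -1.0000e-04  1.8842e+00] F [-0.5 -0.6  0.3] t 7.75
```

play_rows(
  commands=[
    {"x": 0.387,"y": 0.155,"z": -0.109,"twist": 105},
    {"x": 0.387,"y": 0.155,"z": -0.109,"twist": 105},
    {"x": 0.387,"y": 0.155,"z": -0.109,"twist": 105},
    {"x": 0.387,"y": 0.155,"z": -0.109,"twist": 105},
    {"x": 0.387,"y": 0.155,"z": -0.109,"twist": 105},
    {"x": 0.387,"y": 0.155,"z": -0.109,"twist": 105},
    {"x": 0.387,"y": 0.155,"z": -0.109,"twist": 105},
    {"x": 0.387,"y": 0.155,"z": -0.109,"twist": 105},
  ],
  jaw=0,
)

```text
time: 8.55
tool_pos: [471.8, 257.9, 180.1]
tcp_rot: [3.142, -0.0, 0.824]
contact_force: [0.6, 0.3, -0.4]
grip_width: 87.7
finger_force: 0.0
```

```bash
python3 -c "
from h import *
to(476,333,200,0.05)"
```

```text
shift [ 0.058  -0.0479 -0.0199] twist 44.37 at [471.8 257.9 180.1] [ 3.1415 -0.      0.8245] F [ 0.6  0.3 -0.4] t 8.55
```

play_rows(
  commands=[
    {"x": 0.058,"y": -0.048,"z": -0.02,"twist": 44},
    {"x": 0.058,"y": -0.048,"z": -0.02,"twist": 44},
    {"x": 0.058,"y": -0.048,"z": -0.02,"twist": 44},
    {"x": 0.058,"y": -0.048,"z": -0.02,"twist": 44},
    {"x": 0.058,"y": -0.048,"z": -0.02,"twist": 44},
    {"x": 0.058,"y": -0.048,"z": -0.02,"twist": 44},
    {"x": 0.058,"y": -0.048,"z": -0.02,"twist": 44},
    {"x": 0.058,"y": -0.048,"z": -0.02,"twist": 44},
  ],
)

```text
time: 9.35
tool_pos: [475.8, 331.3, 199.6]
tcp_rot: [-3.142, 0.0, 0.065]
contact_force: [0.7, 0.4, -0.8]
grip_width: 91.8
finger_force: 0.0
```

Run:
```python
from h import *
import pickle
c=cap('wrist','pul.png');pickle.dump(c,open('p1.pkl','wb'))
h=cv2.cvtColor(np.array(c['pixels']),cv2.COLOR_RGB2HSV).astype(int)
m=((h[...,0]>3)&(h[...,0]<20)&(h[...,1]>130)&(h[...,2]>60)).astype(np.uint8); m[235:]=0
n,l,s,_=cv2.connectedComponentsWithStats(m); i=1+np.argmax(s[1:,4]); m=(l==i).astype(np.uint8); print(s[i])
k=max(cv2.findContours(m,0,2)[0],key=cv2.contourArea)
a=cv2.approxPolyDP(k,2,True)[:,0]
for p in a: print(p,onz(c,*p,0).round(1)[:2],onz(c,*p,10).round(1)[:2],onz(c,*p,36).round(1)[:2])
to(476,333,200,0.05)
```

```text
[    0    76    94   159 12679]
[ 0 76] [569.6 663.9] [568.9 654.1] [567.  628.5]
[  0 234] [395.  699.1] [399.5 688.2] [411.3 660. ]
[ 34 234] [397.7 659.4] [402.1 649.8] [413.6 624.6]
[ 42 230] [403.3 649.3] [407.6 639.9] [418.7 615.5]
[ 69 230] [405.4 617.9] [409.6 609.4] [420.5 587.5]
[ 73 234] [400.7 613.9] [405.  605.6] [416.3 584. ]
[ 93 234] [402.2 590.6] [406.5 583. ] [417.7 563.1]
[ 89 222] [416.9 593.3] [420.7 585.6] [430.7 565.6]
[ 80 145] [504.8 591.8] [506.1 584.1] [509.2 564.2]
[ 77 140] [510.  594.3] [511.1 586.5] [513.8 566.4]
[ 79 138] [512.3 591.8] [513.3 584.2] [515.9 564.2]
[73 95] [556. 592.] [555.7 584.4] [554.9 564.4]
[70 91] [559.8 594.6] [559.4 586.8] [558.2 566.7]
[71 83] [567.7 592.4] [567.  584.7] [565.3 564.8]
[63 80] [570.1 600.2] [569.3 592.3] [567.4 571.7]
shift [ 0.0003 -0.0017 -0.0004] twist 0.82 at [475.8 331.3 199.6] [-3.1415 -0.      0.0643] F [0.  0.4 0.2] t 9.4
```

View pics/pul.png

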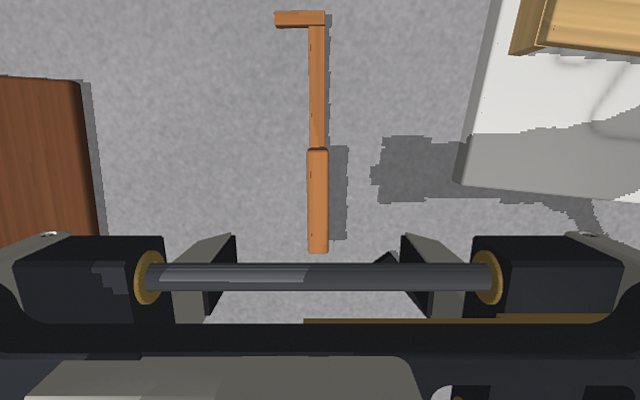

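The puller is clearly seen: handle at (308–328, 149–253), shaft above it, and hook end at (275–325, 11–26).

Run:
```python
from h import *
import pickle
c=pickle.load(open('p1.pkl','rb'))
h=cv2.cvtColor(np.array(c['pixels']),cv2.COLOR_RGB2HSV).astype(int)
m=((h[...,0]>3)&(h[...,0]<20)&(h[...,1]>100)&(h[...,2]>60)); m[:,:200]=0;m[:,400:]=0;m[258:]=0
def row(r,z):
    k=np.nonzero(m[r])[0]; a=onz(c,k[0]-.5,r,z);b=onz(c,k[-1]+.5,r,z); return np.r_[((a+b)/2)[:2],np.linalg.norm(a-b)].round(1)
H=np.array([row(r,36) for r in range(160,240,10)]);S=np.array([row(r,8) for r in range(32,142,10)]); print(H,S,sep='\n')
print([(np.polyfit(q[:,0],q[:,1],1)) for q in(H,S)])
col=np.nonzero(m[:,317])[0]; print(col[0],col[-1],onz(c,317,col[0]-.5,12),onz(c,317,col[-1]+.5,36), onz(c,317,148.5,36))
k=np.nonzero(m[20])[0]; print('hook',onz(c,k[0]-.5,20,12),onz(c,k[-1]+.5,20,12))
for b in(20,23,26): print(b,'board corner',onz(c,456,184,b),'shelf front-left bottom?',onz(c,510,53,b))
```

```text
[[510.1 334.5  21.5]
 [500.2 334.3  20.7]
 [490.2 333.7  20.9]
 [480.1 333.   21.1]
 [469.8 331.3  21.3]
 [459.3 331.1  20.4]
 [448.6 330.4  20.6]
 [437.7 329.7  20.8]]
[[629.4 343.4  15.4]
 [620.7 342.8  15.5]
 [611.9 342.3  15.7]
 [602.9 341.7  15.8]
 [593.7 341.1  15.9]
 [584.5 340.   15. ]
 [575.1 339.3  15.2]
 [565.5 338.7  15.3]
 [555.7 338.1  15.4]
 [545.8 337.4  15.5]
 [535.8 336.8  15.7]]
[array([7.21361856e-02, 2.98021380e+02]), array([7.28204496e-02, 2.97638172e+02])]
11 253 [646.48377667 344.04381577  12.        ] [411.23230501 328.487529    36.        ] [521.09162189 335.72444358  36.        ]
hook [635.84761614 384.48769359  12.        ] [639.04511666 336.45984377  12.        ]
20 board corner [492.71424906 187.38013628  20.        ] shelf front-left bottom? [620.67909778 159.72157747  20.        ]
23 board corner [493.21931409 188.80953465  23.        ] shelf front-left bottom? [619.95832578 161.41593053  23.        ]
26 board corner [493.72437913 190.23893302  26.        ] shelf front-left bottom? [619.23755377 163.11028359  26.        ]
```

play_rows(
  commands=[
    {"x": 0.0048,"y": -0.0013,"z": 0.05,"twist": -0.5},
    {"x": 0.0048,"y": -0.0013,"z": 0.09,"twist": -0.5},
    {"x": 0.0048,"y": -0.0013,"z": 0.13,"twist": -0.5},
    {"x": 0.0048,"y": -0.0013,"z": 0.15,"twist": -0.5},
    {"x": 0.0048,"y": -0.0013,"z": 0.16,"twist": -0.5},
    {"x": 0.0048,"y": -0.0013,"z": 0.168,"twist": -0.5},
    {"x": 0.0048,"y": -0.0013,"z": 0.168,"twist": -0.5},
    {"x": 0.0048,"y": -0.0013,"z": 0.168,"twist": -0.5},
  ],
)

```text
time: 10.2
tool_pos: [481.2, 333.3, 32.8]
tcp_rot: [-3.141, -0.002, 0.071]
contact_force: [0.5, -0.3, 0.4]
grip_width: 91.8
finger_force: 0.0
```

play_rows(
  commands=[
    {"x": 0,"y": 0,"z": 0,"twist": 0},
    {"x": 0,"y": 0,"z": 0,"twist": 0},
    {"x": 0,"y": 0,"z": 0,"twist": 0},
    {"x": 0,"y": 0,"z": 0,"twist": 0},
    {"x": 0,"y": 0,"z": 0,"twist": 0},
    {"x": 0,"y": 0,"z": 0,"twist": 0},
    {"x": 0,"y": 0,"z": 0,"twist": 0},
    {"x": 0,"y": 0,"z": 0,"twist": 0},
  ],
  jaw=1,
)

```text
time: 11.0
tool_pos: [480.5, 333.0, 31.6]
tcp_rot: [-3.142, 0.0, 0.071]
contact_force: [0.1, -0.8, -1.2]
grip_width: 32.5
finger_force: 0.0
```

```bash
python3 -c "
from h import *
to(480.5,332.9,31,0.0725)
print(bot.get_obs()['grip_width'],bot.get_obs()['finger_force'])"
```

```text
shift [0.     0.0001 0.0006] twist -0.09 at [480.5 333.   31.6] [-3.1416  0.      0.0709] F [ 0.1 -0.8 -1.2] t 11.0
32.49751256552175 0.0
```

play_rows(
  commands=[
    {"x": 0,"y": 0,"z": 0,"twist": 0},
    {"x": 0,"y": 0,"z": 0,"twist": 0},
    {"x": 0,"y": 0,"z": 0,"twist": 0},
    {"x": 0,"y": 0,"z": 0,"twist": 0},
    {"x": 0,"y": 0,"z": 0,"twist": 0},
    {"x": 0,"y": 0,"z": -0.01,"twist": 0},
    {"x": 0,"y": 0,"z": -0.04,"twist": 0},
    {"x": 0,"y": 0,"z": -0.07,"twist": 0},
  ],
)

```text
time: 11.8
tool_pos: [480.0, 332.8, 102.4]
tcp_rot: [3.141, 0.001, 0.071]
contact_force: [1.1, -0.5, -0.4]
grip_width: 21.8
finger_force: 30.0
```

```bash
cat >> h.py <<'E'
PSI=-0.038; SO=np.array([614.0,12.5])
def shelf(dep,y0,z):  # puller hook inner face depth, puller origin y in shelf frame -> TCP
    c,s=np.cos(PSI),np.sin(PSI); p=SO+np.array([[c,-s],[s,c]])@np.array([dep-155,y0]); print(p.round(1)); to(p[0],p[1],z,PSI)
E
python3 -c "
from h import *
print(bot.get_obs()['grip_width'],bot.get_obs()['finger_force'])
shelf(-25,-112,75)"
```

```text
21.83244432193328 29.9989315867424
[429.9 -92.6]
shift [-0.0802  0.4207  0.0274] twist 6.24 at [480.  332.8 102.4] [3.141e+00 1.400e-03 7.090e-02] F [ 1.1 -0.5 -0.4] t 11.8
```

play_rows(
  commands=[
    {"x": -0.045,"y": 0.0,"z": -0.005,"twist": 0},
    {"x": -0.08,"y": 0.02,"z": -0.005,"twist": 1},
    {"x": -0.08,"y": 0.065,"z": -0.005,"twist": 3},
    {"x": -0.08,"y": 0.11,"z": -0.005,"twist": 5},
    {"x": -0.08,"y": 0.155,"z": -0.005,"twist": 6.2},
    {"x": -0.08,"y": 0.2,"z": -0.005,"twist": 6.2},
    {"x": -0.08,"y": 0.245,"z": -0.005,"twist": 6.2},
    {"x": -0.08,"y": 0.29,"z": -0.005,"twist": 6.2},
  ],
)

```text
time: 12.6
tool_pos: [421.3, 36.3, 107.4]
tcp_rot: [-3.142, -0.001, -0.037]
contact_force: [1.1, -0.3, -1.3]
grip_width: 21.7
finger_force: 30.0
```

```bash
python3 -c "
from h import *
shelf(-25,-112,64)"
```

```text
[429.9 -92.6]
shift [0.0133 0.1285 0.0434] twist 0.05 at [421.3  36.3 107.4] [-3.1415e+00 -1.5000e-03 -3.7100e-02] F [ 1.1 -0.3 -1.3] t 12.6
```

play_rows(
  commands=[
    {"x": 0.013,"y": 0.03,"z": 0.0,"twist": 0},
    {"x": 0.013,"y": 0.07,"z": 0.0,"twist": 0},
    {"x": 0.013,"y": 0.105,"z": 0.01,"twist": 0},
    {"x": 0.013,"y": 0.128,"z": 0.025,"twist": 0},
    {"x": 0.013,"y": 0.128,"z": 0.036,"twist": 0},
    {"x": 0.013,"y": 0.128,"z": 0.039,"twist": 0},
    {"x": 0.013,"y": 0.128,"z": 0.039,"twist": 0},
    {"x": 0.013,"y": 0.128,"z": 0.039,"twist": 0},
  ],
)

```text
time: 13.4
tool_pos: [429.8, -90.0, 68.2]
tcp_rot: [3.141, -0.001, -0.036]
contact_force: [-0.4, 0.4, -1.6]
grip_width: 22.0
finger_force: 30.0
```

```bash
python3 -c "
from h import *
import time
shelf(-25,-112,56)
c=cap('scene','h.png')
for i in range(4):
  cap('wrist'); o=bot.get_obs(); print(o['contact_force'].round(2),o['moment'].round(3),o['tcp_rot'].round(4))"
```

```text
[429.9 -92.6]
shift [0.0002 0.0026 0.0122] twist 0.09 at [429.8 -90.   68.2] [ 3.1414e+00 -9.0000e-04 -3.6400e-02] F [-0.4  0.4 -1.6] t 13.4
[ 1.11  0.38 -1.35] [-0.017  0.212  0.029] [ 3.1413e+00 -1.2000e-03 -3.6200e-02]
[-0.42  0.71 -1.24] [-0.069  0.178  0.055] [ 3.1413e+00 -1.1000e-03 -3.6300e-02]
[-0.3   0.14 -1.7 ] [-0.063  0.141 -0.068] [ 3.1413e+00 -1.0000e-03 -3.6500e-02]
[-0.53  0.23 -0.78] [-0.014  0.177 -0.003] [ 3.1414e+00 -8.0000e-04 -3.6700e-02]
```

View pics/h.png

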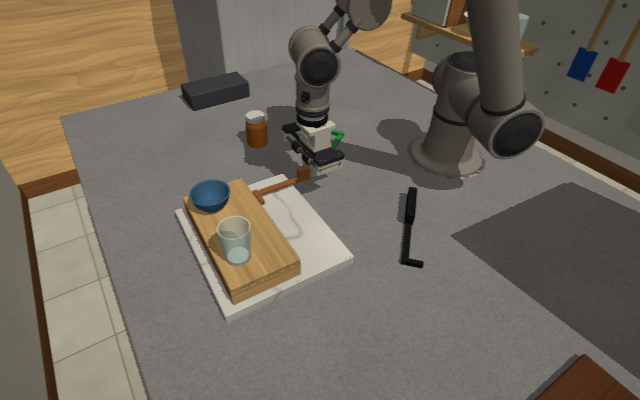

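Picture budget is spent; numbers only from here. The last view shows the puller held level just above the board, in front of the shelf's right half. I'll refine the board height from the front edge seen in pictures taken at different camera x positions.

Run:
```python
from h import *
import pickle
from scipy.optimize import least_squares
P=[]
for n in('c1','c2','c3','s1','s2','s3','s4','s5'):
    c=pickle.load(open(n+'.pkl','rb')); V=np.array(c['pixels']).astype(float).mean(2); V=cv2.GaussianBlur(V,(5,5),0.8)
    pts=[]
    for r in range(15,225,6):
        for u in range(300,590):
            if V[r,u]<150<=V[r,u+1] and V[r,u+4:u+14].min()>165 and V[r,u-3]<145:
                pts.append((u+(150-V[r,u])/(V[r,u+1]-V[r,u]),r)); break
    pts=np.array(pts)
    if len(pts)<8: print(n,len(pts)); continue
    for _ in range(3):
        f=np.polyfit(pts[:,1],pts[:,0],1); e=pts[:,0]-np.polyval(f,pts[:,1]); pts=pts[abs(e)<max(1,2*e.std())]
    print(n,len(pts),f.round(3),e.std().round(2)); P.append((n,c,[np.polyval(f,r) for r in(40,120,200)]))
def res(p,only=None):
    o=[]
    for n,c,us in P:
        for u,r in zip(us,(40,120,200)):
            q=onz(c,u,r,p[0]); o.append(q[0]-(p[1]+p[2]*q[1]))
    return np.array(o)
for sel in('cs','c','s'):
    P0=P; P=[q for q in P if q[0][0] in sel]
    s=least_squares(res,[23,490,0.03]); J=s.jac; sd=np.sqrt(np.diag(np.linalg.inv(J.T@J))*(s.fun**2).mean()); print(sel,s.x.round(3),sd.round(2),s.fun.std()); P=P0
```

```text
c1 35 [-1.58000e-01  4.84248e+02] 0.04
c2 35 [-1.0300e-01  4.1381e+02] 0.05
c3 35 [-7.10000e-02  3.71059e+02] 0.05
s1 35 [-4.42000e-01  4.81153e+02] 0.06
s2 35 [-4.37000e-01  4.73617e+02] 0.03
s3 35 [-4.35000e-01  4.70251e+02] 0.03
s4 35 [-4.33000e-01  4.66977e+02] 0.03
s5 35 [-4.32000e-01  4.66629e+02] 0.03
cs [2.21470e+01 4.85784e+02 3.60000e-02] [0.19 0.06 0.  ] 0.0770223413431979
c [2.20770e+01 4.85847e+02 3.50000e-02] [0.02 0.01 0.  ] 0.008982103613405608
s [2.78420e+01 4.84066e+02 3.50000e-02] [1.24 0.37 0.  ] 0.054308704356650944
```

play_rows(
  commands=[
    {"x": 0,"y": 0.0026,"z": 0.003,"twist": 0},
    {"x": 0,"y": 0.0026,"z": 0.006,"twist": 0},
    {"x": 0,"y": 0.0026,"z": 0.0085,"twist": 0},
    {"x": 0,"y": 0.0026,"z": 0.0105,"twist": 0},
    {"x": 0,"y": 0.0026,"z": 0.011,"twist": 0},
    {"x": 0,"y": 0.0026,"z": 0.0115,"twist": 0},
    {"x": 0,"y": 0.0026,"z": 0.0115,"twist": 0},
    {"x": 0,"y": 0.0026,"z": 0.0115,"twist": 0},
  ],
)

```text
time: 14.45
tool_pos: [429.4, -93.0, 56.1]
tcp_rot: [-3.142, -0.0, -0.037]
contact_force: [0.8, 0.5, -0.3]
grip_width: 21.8
finger_force: 30.0
```

play_rows(
  commands=[
    {"x": 0,"y": 0,"z": 0.0002,"twist": 0},
    {"x": 0,"y": 0,"z": 0.0004,"twist": 0},
    {"x": 0,"y": 0,"z": 0.0006,"twist": 0},
    {"x": 0,"y": 0,"z": 0.0008,"twist": 0},
    {"x": 0,"y": 0,"z": 0.001,"twist": 0},
    {"x": 0,"y": 0,"z": 0.001,"twist": 0},
    {"x": 0,"y": 0,"z": 0.001,"twist": 0},
    {"x": 0,"y": 0,"z": 0.001,"twist": 0},
  ],
)

```text
time: 15.25
tool_pos: [429.3, -93.0, 55.3]
tcp_rot: [3.142, -0.0, -0.037]
contact_force: [-3.4, -0.7, 5.0]
grip_width: 21.8
finger_force: 30.0
```

```bash
cat > f.py <<'E'
from h import *
q=[]
for i in range(4):
  cap('top'); o=bot.get_obs(); q.append(np.r_[o['contact_force'],o['moment']])
print(np.mean(q,0).round(2)); shelf(-25,-112,54); print(bot.get_obs()['tool_pos'].round(2),o['tcp_rot'])
E
python3 f.py
```

```text
[-3.22  0.18  6.31  0.01  0.33  0.01]
[429.9 -92.6]
shift [ 0.0006 -0.0004  0.0013] twist 0.04 at [429.3 -93.   55.3] [ 3.1416e+00 -1.0000e-04 -3.7300e-02] F [-3.   0.6  6.2] t 15.45
[429.29 -92.96  55.3 ] [ 3.14158486e+00 -1.22674548e-04 -3.72897824e-02]
```

play_rows(
  commands=[
    {"x": 0,"y": 0,"z": -0.002,"twist": 0},
    {"x": 0.015,"y": 0,"z": -0.002,"twist": 0},
    {"x": 0.035,"y": 0,"z": -0.002,"twist": 0},
    {"x": 0.055,"y": 0,"z": -0.002,"twist": 0},
    {"x": 0.075,"y": 0,"z": -0.002,"twist": 0},
    {"x": 0.095,"y": 0,"z": -0.002,"twist": 0},
    {"x": 0.11,"y": 0,"z": -0.002,"twist": 0},
    {"x": 0.114,"y": 0,"z": -0.002,"twist": 0},
  ],
)

```text
time: 16.25
tool_pos: [544.6, -97.3, 56.8]
tcp_rot: [3.141, -0.001, -0.037]
contact_force: [-0.4, 0.2, -1.2]
grip_width: 22.1
finger_force: 30.0
```

play_rows(
  commands=[
    {"x": 0,"y": 0,"z": 0,"twist": 0},
    {"x": 0,"y": 0,"z": 0,"twist": 0},
    {"x": 0,"y": 0,"z": 0.0004,"twist": 0},
    {"x": 0,"y": 0,"z": 0.0008,"twist": 0},
    {"x": 0,"y": 0,"z": 0.0012,"twist": 0},
    {"x": 0,"y": 0,"z": 0.0015,"twist": 0},
    {"x": 0,"y": 0,"z": 0.0015,"twist": 0},
    {"x": 0,"y": 0,"z": 0.0015,"twist": 0},
  ],
)

```text
time: 17.05
tool_pos: [543.2, -97.2, 55.6]
tcp_rot: [-3.142, -0.0, -0.037]
contact_force: [0.7, 0.2, 0.0]
grip_width: 21.8
finger_force: 30.0
```

```bash
sed -i 's/shelf(-25,-112,54)/shelf(88,-112,54)/' f.py; python3 f.py
```

```text
[ 0.09  0.2  -0.79 -0.    0.2   0.02]
[542.8 -96.9]
shift [-0.0005 -0.0003  0.0016] twist 0.04 at [543.3 -97.2  55.6] [-3.1415 -0.     -0.0373] F [ 0.9  0.2 -1.2] t 17.25
[543.27 -97.2   55.6 ] [-3.14151297e+00 -2.65033243e-05 -3.73043060e-02]
```

play_rows(
  commands=[
    {"x": 0,"y": 0,"z": 0.0002,"twist": 0},
    {"x": 0,"y": -0.004,"z": 0.0003,"twist": 0},
    {"x": 0,"y": -0.012,"z": 0.0003,"twist": 0},
    {"x": 0,"y": -0.02,"z": 0.0003,"twist": 0},
    {"x": 0,"y": -0.028,"z": 0.0003,"twist": 0},
    {"x": 0,"y": -0.036,"z": 0.0003,"twist": 0},
    {"x": 0,"y": -0.044,"z": 0.0003,"twist": 0},
    {"x": 0,"y": -0.05,"z": 0.0003,"twist": 0},
  ],
)

```text
time: 18.05
tool_pos: [545.4, -46.5, 55.6]
tcp_rot: [3.141, -0.001, -0.037]
contact_force: [-0.2, -2.4, 3.8]
grip_width: 21.8
finger_force: 30.0
```

```bash
python3 f.py
```

```text
[-0.51  2.53  5.44  0.36  0.18  0.03]
[542.8 -96.9]
shift [-0.0006  0.0505  0.0016] twist 0.06 at [545.3 -46.4  55.6] [-3.1407e+00 -5.0000e-04 -3.6900e-02] F [-0.7  2.1  5.9] t 18.25
[545.31 -46.4   55.55] [-3.14065001e+00 -4.54468560e-04 -3.69214191e-02]
```

play_rows(
  commands=[
    {"x": 0,"y": -0.006,"z": -0.0003,"twist": 0},
    {"x": 0,"y": -0.013,"z": -0.0003,"twist": 0},
    {"x": 0,"y": -0.02,"z": -0.0003,"twist": 0},
    {"x": 0,"y": -0.027,"z": -0.0003,"twist": 0},
    {"x": 0,"y": -0.034,"z": -0.0003,"twist": 0},
    {"x": 0,"y": -0.041,"z": -0.0003,"twist": 0},
    {"x": 0,"y": -0.048,"z": -0.0003,"twist": 0},
    {"x": 0,"y": -0.054,"z": -0.0003,"twist": 0},
  ],
)

```text
time: 19.05
tool_pos: [547.1, 7.4, 55.5]
tcp_rot: [-3.141, 0.0, -0.037]
contact_force: [0.4, -2.1, 2.5]
grip_width: 21.7
finger_force: 30.0
```

```bash
sed -i 's/shelf(88,-112,54)/shelf(88,50,54)/' f.py; python3 f.py
```

```text
[0.13 1.58 2.35 0.21 0.13 0.03]
[548.9  65. ]
shift [-0.0003 -0.0578  0.0016] twist 0.07 at [547.1   7.2  55.6] [-3.1411e+00  1.0000e-04 -3.6800e-02] F [0.6 1.4 2.4] t 19.25
[547.08   7.23  55.57] [-3.14108659e+00  1.31055940e-04 -3.67681658e-02]
```

play_rows(
  commands=[
    {"x": 0,"y": -0.006,"z": 0,"twist": 0},
    {"x": 0,"y": -0.014,"z": 0,"twist": 0},
    {"x": 0,"y": -0.022,"z": 0,"twist": 0},
    {"x": 0,"y": -0.03,"z": 0,"twist": 0},
    {"x": 0,"y": -0.038,"z": 0,"twist": 0},
    {"x": 0,"y": -0.046,"z": 0,"twist": 0},
    {"x": 0,"y": -0.054,"z": 0,"twist": 0},
    {"x": 0,"y": -0.06,"z": 0,"twist": 0},
  ],
)

```text
time: 20.05
tool_pos: [549.3, 67.5, 55.6]
tcp_rot: [-3.141, 0.0, -0.037]
contact_force: [0.1, -1.3, 0.9]
grip_width: 22.2
finger_force: 30.0
```

```bash
python3 f.py
```

```text
[0.46 1.32 0.78 0.09 0.16 0.02]
[548.9  65. ]
shift [-0.0003  0.002   0.0016] twist 0.07 at [549.3  67.   55.6] [-3.1413  0.     -0.0368] F [0.2 1.5 1.1] t 20.25
[549.33  67.02  55.58] [-3.14128798e+00  3.29817109e-05 -3.68433558e-02]
```

play_rows(
  commands=[
    {"x": -0.003,"y": 0,"z": 0.0001,"twist": 0},
    {"x": -0.009,"y": 0,"z": 0.0001,"twist": 0},
    {"x": -0.015,"y": 0,"z": 0.0001,"twist": 0},
    {"x": -0.021,"y": 0,"z": 0.0001,"twist": 0},
    {"x": -0.027,"y": 0,"z": 0.0001,"twist": 0},
    {"x": -0.033,"y": 0,"z": 0.0001,"twist": 0},
    {"x": -0.039,"y": 0,"z": 0.0001,"twist": 0},
    {"x": -0.044,"y": 0,"z": 0.0001,"twist": 0},
  ],
)

```text
time: 21.05
tool_pos: [504.9, 68.3, 55.6]
tcp_rot: [-3.142, 0.0, -0.037]
contact_force: [0.9, 0.6, 0.9]
grip_width: 22.0
finger_force: 30.0
```

```bash
sed -i 's/shelf(88,50,54)/shelf(-42,52,54)/' f.py; python3 f.py
```

```text
[-1.53 -0.01  2.15 -0.05  0.35  0.04]
[419.1  71.9]
shift [-0.0859 -0.0004  0.0015] twist 0.04 at [504.9  68.3  55.5] [-3.1415e+00  1.0000e-03 -3.7300e-02] F [-2.   0.3  3. ] t 21.25
[504.94  68.35  55.53] [-3.14152983e+00  9.51147158e-04 -3.73012415e-02]
```

play_rows(
  commands=[
    {"x": -0.004,"y": 0,"z": 0,"twist": 0},
    {"x": -0.01,"y": 0,"z": 0,"twist": 0},
    {"x": -0.016,"y": 0,"z": 0,"twist": 0},
    {"x": -0.022,"y": 0,"z": 0,"twist": 0},
    {"x": -0.028,"y": 0,"z": 0,"twist": 0},
    {"x": -0.034,"y": 0,"z": 0,"twist": 0},
    {"x": -0.04,"y": 0,"z": 0,"twist": 0},
    {"x": -0.045,"y": 0,"z": 0,"twist": 0},
  ],
)

```text
time: 22.05
tool_pos: [459.8, 70.0, 55.5]
tcp_rot: [-3.142, 0.0, -0.037]
contact_force: [0.8, -0.1, -0.4]
grip_width: 21.8
finger_force: 30.0
```

```bash
python3 f.py
```

```text
[-2.   -0.16  3.24 -0.03  0.34  0.03]
[419.1  71.9]
shift [-0.0408 -0.0004  0.0015] twist 0.04 at [459.9  70.   55.5] [-3.1415e+00  1.2000e-03 -3.7300e-02] F [-2.1  0.   3.5] t 22.25
[459.85  70.03  55.5 ] [-3.14154727e+00  1.18747625e-03 -3.72827318e-02]
```

play_rows(
  commands=[
    {"x": -0.002,"y": 0,"z": 0.0001,"twist": 0},
    {"x": -0.008,"y": 0,"z": 0.0002,"twist": 0},
    {"x": -0.014,"y": 0,"z": 0.0002,"twist": 0},
    {"x": -0.02,"y": 0,"z": 0.0002,"twist": 0},
    {"x": -0.026,"y": 0,"z": 0.0002,"twist": 0},
    {"x": -0.032,"y": 0,"z": 0.0002,"twist": 0},
    {"x": -0.037,"y": 0,"z": 0.0001,"twist": 0},
    {"x": -0.041,"y": 0,"z": 0,"twist": 0},
  ],
)

```text
time: 23.05
tool_pos: [418.8, 71.6, 55.5]
tcp_rot: [-3.142, 0.0, -0.037]
contact_force: [-0.2, -0.9, -0.4]
grip_width: 21.3
finger_force: 30.0
```

```bash
python3 f.py
python3 - <<'E'
from h import *
t=cap('top'); im=np.array(t['pixels']); h=cv2.cvtColor(im,cv2.COLOR_RGB2HSV).astype(int)
for y in(60,70,80,90,100):
    pass
u,v=proj(t,[555,95,30]); print('expect knob px',u,v)
r=slice(150,206);m=(h[...,0]>10)&(h[...,0]<35)&(h[...,1]>60)
m[:159]=0;m[212:]=0;m[:,:262]=0;m[:,395:]=0
n,l,s,ce=cv2.connectedComponentsWithStats(m.astype(np.uint8))
for i in range(1,n):
    if s[i,4]>5: print(s[i],ce[i],im[l==i].mean(0).round(),onz(t,*ce[i],32).round(1))
np.save('top_after.npy',im)
E
```

```text
[-2.02  0.    3.42 -0.03  0.26  0.01]
[419.1  71.9]
shift [ 0.0003 -0.0004  0.0014] twist 0.04 at [418.8  71.6  55.4] [-3.1415e+00  1.5000e-03 -3.7300e-02] F [-2.1 -0.   3. ] t 23.25
[418.75  71.56  55.44] [-3.14153501e+00  1.49299223e-03 -3.72825830e-02]
expect knob px 293.9694970341346 180.3836464788347
[382 159   6   3  15] [384.33333333 159.86666667] [79. 65. 45.] [ 610.7 -129.1   32. ]
[290 168  20  27 336] [300.76488095 178.03869048] [120.  82.  44.] [560.8  78.1  32. ]
```

Run:
```python
import numpy as np,cv2
im=np.load('top_after.npy');h=cv2.cvtColor(im,cv2.COLOR_RGB2HSV).astype(int)
for r in range(162,192): print(r,' '.join('%2d/%3d/%3d'%tuple(h[r,u]) for u in range(282,314,2)))
```

```text
162 13/ 19/161 18/ 21/161 10/ 14/160 13/ 19/160 15/ 22/159 16/ 21/160 15/ 19/161 11/ 18/160 19/ 18/158 15/ 19/157 14/ 18/158 13/ 15/154 16/ 19/148 15/ 18/139 19/ 21/132 18/ 17/147
163 15/ 16/160 17/ 14/161 13/ 14/159 10/ 14/160 15/ 16/160 16/ 18/160 18/ 16/162 16/ 18/159 11/ 17/162 10/ 19/162 13/ 19/158 13/ 20/156 20/ 16/148 18/ 18/139 16/ 21/135 16/ 19/151
164 15/ 16/161 18/ 19/162 17/ 14/159 18/ 19/160 16/ 17/162 18/ 19/161 16/ 17/161 18/ 20/162 15/ 16/163 18/ 19/161 15/ 19/159 18/ 16/155 17/ 16/147 13/ 17/136 17/ 17/138 18/ 22/152
165 18/ 16/159 17/ 14/162 17/ 14/161 18/ 19/162 14/ 17/161 16/ 17/164 13/ 19/161 18/ 21/161 13/ 15/157 16/ 18/160 11/ 17/161 15/ 17/154 16/ 22/148 15/ 19/135 15/ 18/144 14/ 18/155
166 15/ 19/162 16/ 18/160 15/ 19/162 16/ 17/161 18/ 20/152 18/ 21/159 15/ 22/161 14/ 18/158 13/ 22/162 16/ 20/162 18/ 20/156 17/ 15/151 17/ 16/143 16/ 21/134 18/ 17/147 16/ 18/156
167 18/ 19/162 15/ 16/161 15/ 19/162 19/ 17/162 10/ 44/134 13/ 44/150 14/ 41/151 12/ 37/150 12/ 40/146 13/ 35/153 12/ 31/148 16/ 23/144 10/ 23/135 16/ 22/128 15/ 17/149 18/ 19/159
168 12/ 16/161 15/ 1
[... 3599 characters left out ...]
15/165 16/ 17/165 12/ 15/167 13/ 18/167 15/ 18/168 15/ 18/168 18/ 18/166 18/ 19/163 16/ 23/164 13/143/128 14/186/118 13/180/123 14/ 56/110 15/ 17/154 15/ 19/163
189 10/ 14/165 16/ 17/168 18/ 15/166 12/ 20/167 15/ 18/167 14/ 17/166 19/ 17/166 18/ 19/164 19/ 17/166 16/ 23/164 13/145/130 14/183/120 13/178/122 13/ 50/107 14/ 18/154 18/ 20/163
190 18/ 18/168 15/ 18/168 14/ 20/170 15/ 18/166 19/ 17/166 16/ 17/169 14/ 20/167 18/ 20/165 17/ 21/169 17/ 22/164 13/158/126 14/189/116 13/182/119 13/ 44/104 15/ 20/153 16/ 17/163
191 18/ 19/164 18/ 16/164 16/ 17/166 15/ 18/167 16/ 17/165 13/ 21/168 14/ 17/166 16/ 20/167 14/ 20/166 18/ 21/161 13/158/124 13/181/120 14/188/118 11/ 39/104 14/ 18/154 17/ 22/165
```

The knob (hue 20) sits in the hook's corner at pixel (295,178), well clear of the shelf front (row about 153). I'll ease the hook off it, lift and carry the puller back to its starting place.

play_rows(
  commands=[
    {"x": 0.001,"y": 0.0,"z": -0.0003,"twist": 0},
    {"x": 0.003,"y": 0.001,"z": -0.0006,"twist": 0},
    {"x": 0.005,"y": 0.002,"z": -0.001,"twist": 0},
    {"x": 0.005,"y": 0.003,"z": -0.005,"twist": 0},
    {"x": 0.005,"y": 0.003,"z": -0.015,"twist": 0},
    {"x": 0.005,"y": 0.003,"z": -0.03,"twist": 0},
    {"x": 0.005,"y": 0.003,"z": -0.05,"twist": 0},
    {"x": 0.005,"y": 0.003,"z": -0.055,"twist": 0},
  ],
)

```text
time: 24.1
tool_pos: [425.5, 68.3, 112.7]
tcp_rot: [-3.141, -0.004, -0.037]
contact_force: [0.1, 0.2, -0.4]
grip_width: 21.8
finger_force: 30.0
```

play_rows(
  commands=[
    {"x": 0,"y": -0.03,"z": 0,"twist": 0},
    {"x": 0,"y": -0.07,"z": 0,"twist": 0},
    {"x": 0,"y": -0.115,"z": 0,"twist": -2},
    {"x": 0,"y": -0.16,"z": 0,"twist": -4},
    {"x": 0,"y": -0.205,"z": 0,"twist": -6},
    {"x": 0.01,"y": -0.24,"z": 0,"twist": -6},
    {"x": 0.03,"y": -0.265,"z": 0,"twist": -6},
    {"x": 0.05,"y": -0.265,"z": 0,"twist": -6},
  ],
)

```text
time: 24.9
tool_pos: [484.2, 334.7, 110.3]
tcp_rot: [-3.14, -0.001, 0.071]
contact_force: [1.4, -0.4, -1.1]
grip_width: 21.6
finger_force: 30.0
```

```bash
sed -i 's/shelf(-42,52,54)/to(475,335,31.6,0.07)/' f.py; python3 f.py
```

```text
[ 0.41 -0.2  -1.11 -0.06  0.14 -0.01]
shift [-0.0082 -0.0047  0.0783] twist -0.18 at [483.5 330.8 109.9] [3.141e+00 1.700e-03 6.680e-02] F [-0.6 -0.1 -1.5] t 25.1
[483.5  330.82 109.87] [3.14104437e+00 1.70454365e-03 6.68008745e-02]
```

Next I'll lower it to just above the worktop, then settle it gently.

play_rows(
  commands=[
    {"x": 0,"y": 0,"z": 0.025,"twist": 0},
    {"x": 0,"y": 0,"z": 0.05,"twist": 0},
    {"x": 0,"y": 0,"z": 0.065,"twist": 0},
    {"x": 0,"y": 0,"z": 0.072,"twist": 0},
    {"x": 0,"y": 0,"z": 0.075,"twist": 0},
    {"x": 0,"y": 0,"z": 0.0765,"twist": 0},
    {"x": 0,"y": 0,"z": 0.0765,"twist": 0},
    {"x": 0,"y": 0,"z": 0.0765,"twist": 0},
  ],
)

```text
time: 25.9
tool_pos: [484.6, 331.5, 34.8]
tcp_rot: [-3.141, -0.001, 0.067]
contact_force: [-0.2, -0.6, -0.7]
grip_width: 22.0
finger_force: 30.0
```

play_rows(
  commands=[
    {"x": 0,"y": 0,"z": 0.0002,"twist": 0},
    {"x": 0,"y": 0,"z": 0.0005,"twist": 0},
    {"x": 0,"y": 0,"z": 0.0008,"twist": 0},
    {"x": 0,"y": 0,"z": 0.001,"twist": 0},
    {"x": 0,"y": 0,"z": 0.001,"twist": 0},
    {"x": 0,"y": 0,"z": 0.001,"twist": 0},
    {"x": 0,"y": 0,"z": 0.001,"twist": 0},
    {"x": 0,"y": 0,"z": 0.001,"twist": 0},
  ],
)

```text
time: 26.7
tool_pos: [484.2, 331.3, 33.0]
tcp_rot: [-3.142, -0.0, 0.067]
contact_force: [0.0, -0.4, -1.6]
grip_width: 21.8
finger_force: 30.0
```

```bash
python3 f.py
```

```text
[-0.46  0.23 -1.19 -0.03  0.19  0.01]
shift [-0.009  -0.0043  0.0014] twist -0.15 at [484.2 331.3  33. ] [-3.1415 -0.      0.0674] F [-0.1  0.5 -0.4] t 26.9
[484.22 331.31  33.03] [-3.14149000e+00 -4.89690851e-05  6.73597547e-02]
```

play_rows(
  commands=[
    {"x": 0,"y": 0,"z": 0.0003,"twist": 0},
    {"x": 0,"y": 0,"z": 0.0006,"twist": 0},
    {"x": 0,"y": 0,"z": 0.0009,"twist": 0},
    {"x": 0,"y": 0,"z": 0.0012,"twist": 0},
    {"x": 0,"y": 0,"z": 0.0014,"twist": 0},
    {"x": 0,"y": 0,"z": 0.0014,"twist": 0},
    {"x": 0,"y": 0,"z": 0.0014,"twist": 0},
    {"x": 0,"y": 0,"z": 0.0014,"twist": 0},
  ],
)

```text
time: 27.7
tool_pos: [484.2, 331.3, 31.6]
tcp_rot: [-3.142, -0.0, 0.067]
contact_force: [0.1, -0.5, -1.9]
grip_width: 21.9
finger_force: 30.0
```

play_rows(
  commands=[
    {"x": 0,"y": 0,"z": 0,"twist": 0},
    {"x": 0,"y": 0,"z": 0,"twist": 0},
    {"x": 0,"y": 0,"z": 0,"twist": 0},
    {"x": 0,"y": 0,"z": 0,"twist": 0},
    {"x": 0,"y": 0,"z": 0,"twist": 0},
    {"x": 0,"y": 0,"z": 0,"twist": 0},
    {"x": 0,"y": 0,"z": 0,"twist": 0},
    {"x": 0,"y": 0,"z": 0,"twist": 0},
  ],
  jaw=0,
)

```text
time: 28.5
tool_pos: [484.2, 331.3, 31.7]
tcp_rot: [-3.142, -0.0, 0.067]
contact_force: [0.9, 0.1, -0.1]
grip_width: 81.2
finger_force: 0.0
```

play_rows(
  commands=[
    {"x": 0,"y": 0,"z": -0.01,"twist": 0},
    {"x": 0,"y": 0,"z": -0.03,"twist": 0},
    {"x": 0,"y": 0,"z": -0.06,"twist": 0},
    {"x": 0,"y": 0,"z": -0.1,"twist": 0},
    {"x": 0,"y": 0,"z": -0.14,"twist": 0},
    {"x": 0,"y": 0,"z": -0.17,"twist": 0},
    {"x": 0,"y": 0,"z": -0.17,"twist": 0},
    {"x": 0,"y": 0,"z": -0.17,"twist": 0},
  ],
)

```text
time: 29.3
tool_pos: [484.2, 331.3, 202.6]
tcp_rot: [-3.141, -0.002, 0.067]
contact_force: [0.1, -0.2, -0.8]
grip_width: 91.8
finger_force: 0.0
```

Run:
```python
from h import *
import pickle
t0=pickle.load(open('c0.pkl','rb'))['top']; t=cap('top'); im=np.array(t['pixels']); h=cv2.cvtColor(im,cv2.COLOR_RGB2HSV).astype(int)
m=(h[...,0]>16)&(h[...,0]<25)&(h[...,1]>120); m[:160]=0;m[205:]=0;m[:,:262]=0;m[:,395:]=0
v,u=np.nonzero(m);p=onz(t,u.mean(),v.mean(),36); print('knob',len(u),u.mean(),v.mean(),p,v.min(),v.max())
d=np.abs(im.astype(int)-np.array(t0['pixels']).astype(int)).mean(2)
for n,(a,b,c_,e) in dict(cupbowl=(85,135,270,388),jar=(195,245,455,505)).items(): print(n,(d[a:b,c_:e]>40).sum())
c=cap('wrist');h=cv2.cvtColor(np.array(c['pixels']),cv2.COLOR_RGB2HSV).astype(int)
m=((h[...,0]>3)&(h[...,0]<20)&(h[...,1]>100)&(h[...,2]>60)); m[:,:200]=0;m[:,400:]=0;m[258:]=0
k=np.nonzero(m[:,317])[0];print(k[0],k[-1],onz(c,317,k[0],12),onz(c,317,k[-1],36)); to(480,330,200,.07)
```

```text
knob 72 299.6666666666667 177.25 [561.87335024  80.65589773  36.        ] 160 182
cupbowl 0
jar 0
17 256 [649.39281055 343.85010456  12.        ] [415.3945832  327.79183986  36.        ]
shift [-0.0036  0.0007  0.0006] twist -0.15 at [483.5 330.9 200.6] [3.1408e+00 2.0000e-03 6.7400e-02] F [-0.2  0.2  0.2] t 29.4
```

```bash
python3 -c "
from plant import bot
print(bot.close_job())"
```

```text
the job is handed in; nothing more can be done
None
```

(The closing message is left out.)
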